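Turn a board carrier solder side up with a lifter

TASK

The board carrier has to be turned over so that its solder side is up. First take the brush off the jig's blue landing bed and lay it on the open bench; then slide the lifter's blade under the carrier's open edge, tilt the carrier up against the step and tip it over so that it lies flat, upside down and roughly square on the landing bed, and lay the lifter back on the bench, right way up and clear of the jig. Do not touch the carrier with the gripper or arm, do not push it off the jig, and leave the bottles, jar, spool and tape standing where they are.

Things in the scene. Friction and masses are not known exactly. Their poses are not given: they have to be found in the camera images.
- flip_jig: Fixed aluminium flip jig on the bench, 140 mm wide (its x), y from -122 to +102 mm. Origin on the bench under the middle of a step that crosses it at y = 0; z up. +y side: pocket, in which the carrier lies. -y side: raised landing bed. The carrier is raised at its +y edge, pivots on its other edge in the foot of the step, and some 10 degrees past vertical topples onto the bed.
- jig_mouth (a point): Middle of the pocket's open end, jig (0, 102, 15) mm; jig axes. Pocket floor 10 mm high. The carrier lies on two black rails, 14 mm wide, centred at x = +51 and -51 mm, y 1 to 101, tops 20 mm high. Between them a tunnel 88 mm wide and 10 mm high (z 10 to 20) runs to the step: the blade goes in here under the carrier. Side cheeks: inner faces x = +65 and -65, 24 mm high.
- jig_bed (a point): Middle of the landing bed's blue rubber top, jig (0, -58, 32) mm; jig axes. The bed is flat, 32 mm high, y 0 to -117 mm, with an end lip 40 mm high; its edge at y = 0 is the step, 12 mm higher than the rails.
- carrier_center (a point): Middle of the board carrier: loose grey frame with a green board, a solid slab 120 (x) x 90 (y) x 8 (z) mm, 90 to 140 g. Own axes; z points up at the start, out of the green component side; the copper solder side is below. Starts on the rails, y along the jig's y, 1 to 5 mm from the step, open edge some 92 mm from it. Must end z down; it may then overhang the step by 15 mm.
- carrier: The same board carrier; origin in the middle of its solder side, 4 mm below its middle at the start; same axes.
- lifter: Cranked steel lifter with orange handle, 191 mm long, 130 g. Origin on its underside below the grip; z up. Blade along its -y: 45 mm wide, 4 mm thick (2.8 in the last 6 mm), underside z = 0, y -50 to -110 mm; then a crank up to the handle, which lies along y, -29 to +81 mm, 20 mm wide (x), 21 to 47 mm high. A foot 30 mm wide under the tail (y = 76) lets it stand.
- lifter_grip (a point): Grip point: in the lifter's handle, half-way up, 34 mm above its underside, near its centre of mass. Lifter's axes. Pinch across the 20 mm width (its x) from above.
- lifter_tip (a point): Middle of the front edge of the lifter's blade, 110 mm from the grip point along the lifter's -y and 32 mm below it.
- brush_center (a point): Grip point of the loose black brush, on its handle, half-way up. The brush is 10 mm thick, lies flat, reaches 87 mm to its own -y (bristles; head 20 mm wide) and 67 mm to +y; the handle here is 12 mm wide (x). Starts across the landing bed. The bench is bare right of the jig at x 0.42 to 0.60, y -0.22 to -0.32 m.
- brush: The same brush; origin on its underside, 10 mm from the grip point on its -y side.
- flux_bottle: Bystander: amber bottle, 32 mm across, 80 mm tall, standing beside the jig. Origin at its foot, z up.
- paste_jar: Bystander: green jar with white lid, 50 mm across, 72 mm tall, standing at the near side of the way into the pocket. Origin at its foot, z up.
- solder_spool: Bystander: white wire spool lying flat, 65 mm across, 34 mm high, at the far side of the way into the pocket. Origin at its underside, z up.
- solvent_bottle: Bystander: white bottle, 66 mm across, 123 mm tall, at the right. Origin at its foot, z up.
- electrical_tape: Bystander: roll of black tape lying flat, 59 mm across, 19 mm high, at the right. Origin at its underside, z up.
There are look-alikes about, which are no part of the job. Of the things that look like the carrier, the smaller one is meant.

How it is judged (in metres and radians):
On the way, in this order (a step that is already met when the one before it is completed fails the run):
1. The brush lies on the bench, off the jig and let go (height (world z) of brush_center below 0.015 m and distance of brush_center from where it was at the start of the episode above 0.06 m and contact force between brush and flip_jig below 0.1 N and contact force between brush and the fingers below 0.1 N), for 0.2 s.
2. The lifter holds the carrier's edge up, the carrier tilted by more than 30 degrees (angle between carrier_center's own z axis and vertical between 0.52 and 2 rad and contact force between lifter and carrier above 0.05 N), for 0.1 s.
3. The carrier lies upside down on the landing bed (angle between carrier_center's own z axis and vertical above 3.04 rad and y of carrier_center in the frame of flip_jig between -0.085 and -0.02 m and x of carrier_center in the frame of flip_jig between -0.03 and 0.03 m and z of carrier_center in the frame of flip_jig below 0.043 m and angle between the y axis of carrier_center and the y axis of flip_jig, either way round below 0.3 rad), for 0.2 s.
At the end, for the whole second after the job is handed in: Carrier at rest upside down on the landing bed (flat within 0.1 rad, middle 20 to 85 mm past the step and within 30 mm of the centre line, square within 0.3 rad); brush on the bench off the jig; lifter on the bench on blade and foot (within 0.12 rad), at rest, off the jig (all of step 3 and linear speed of each of carrier, lifter below 0.02 m/s and height (world z) of brush_center below 0.015 m and contact force between each of brush, lifter and flip_jig below 0.1 N and angle between lifter_grip's own z axis and vertical below 0.12 rad and height (world z) of lifter below 0.008 m); the robot touches nothing.
It fails at once if gripper or arm touches the carrier (contact force between any of the fingers, the arm and carrier above 0.5 N).
It fails at once if the carrier falls off the jig (height (world z) of carrier_center below 0.015 m).
It fails at once if a bystander is pushed more than 30 mm or tipped over (distance of any of flux_bottle, paste_jar, solder_spool, solvent_bottle, electrical_tape from where it was at the start of the episode above 0.03 m or angle between any of flux_bottle, paste_jar, solder_spool, solvent_bottle, electrical_tape's own z axis and vertical above 0.4 rad).
It also fails if it takes over 67 s, if anything falls off the work surface, if the arm or the gripper's body presses on something with over 40 N, if the wrist force passes 120 N, or if a joint passes its speed limit or range.

ROBOT

A 6-joint arm with a two-finger parallel gripper is mounted at the origin on the work surface; the furniture and walls round the work are solid. World frame = base frame: x ahead of the robot, y to its left, z up, the work surface at z = 0. Lengths are in mm, angles in rad, forces in N, time in s.
With the tool pointing down it reaches from about 350 to 875 mm from the base axis. Payload 4.2 kg.
Tool frame: the origin (TCP) lies between the finger pads; the fingertips stand 8 mm ahead of it and the grasp point (between the pads) lies 11 mm behind it (ctrl.tcp_to_tips is the distance from the TCP to the fingertips, in mm); z points along the fingers, y is the line along which they close (so a half turn about z gives the same grasp; the last joint's range is limited). The gripper opens to 87 mm and grips with 3 to 60 N. Pads are 19 mm wide; open, the fingers measure 117 mm over their backs; the gripper's body (75 mm by 190 mm) begins 51 mm behind the grasp point.
Start: joints at [-0.932, 0.385, 0.008, 0, -1.194, -0.259], TCP at [231.723, -580.434, 230.55] pointing down, gripper open.
Joint ranges: [-3.14, 3.14], [-1.21, 2.06], [-1.07, 1.41], [-3.16, 2.05], [-2.99, -0.16], [-3.1, 3.1]. Speed limits (rad/s): [2.79, 2.79, 3.14, 3.14, 3.14, 3.14].

INTERFACE

Orientations are given as a rotation vector (axis times angle).
In Python, from cell import ctrl, camera gives the robot as it stands. The module is installed in compiled form; this text tells all that it offers. Calls block until the motion is done:
- ctrl.move_to(position, orientation): joint-space move of the TCP to a pose.
- ctrl.move_l(position, rate=150, frame=None): straight line of the TCP; frame=None keeps the orientation; rate is the mean speed in mm/s.
- ctrl.move_joints(angles): joint-space move.
- ctrl.gripper_to(opening): finger opening in mm; the grip force is fixed at half the most; returns when the fingers have stopped.
- ctrl.sleep(seconds).
- ctrl.solve_ik(position, orientation): joint angles nearest the present ones, or None.
- camera(name): name is "scene" or "top" or "wrist"; returns a dict with "frame" (400x640x3 uint8, red, green, blue), "range_z" (400x640 float32, mm along the optical axis (not along the pixel's ray), 0 where there is no reading), "intrinsics" (3x3 intrinsics, pixels), "rvec" (rotation vector, rad) and "tvec" (3), from world to camera coordinates, as OpenCV has them. Camera axes: x right, y down, z forward; pixel columns grow to the right and rows downward; lengths in mm; the calibration is good to about 2 mm. A picture is of the moment at which its call begins.
A pose or a line that the arm cannot do raises ctrl.MotionError and nothing moves.
- ctrl.hand_in(): hands the job in; it is judged then, once.
Readings, each from a call of its own:
- ctrl.current_t(): time.
- ctrl.current_joint_pos(): joint angles.
- ctrl.current_joint_vel(): joint speeds.
- ctrl.current_joint_efforts(): joint torques, N m.
- ctrl.current_eef_pos(): TCP position.
- ctrl.current_tool_rot(): TCP orientation.
- ctrl.current_force(): force on the tool from outside, world axes, zero at the start.
- ctrl.current_wrist_torque(): the same for the moment, N m.
- ctrl.current_opening(): finger opening in mm.
- ctrl.current_grip_force(): force on a finger pad.
Only numpy, scipy, OpenCV 4.12 (cv2) and the standard library are available. Lean on these libraries where they do the work, as an engineer would, in place of code of your own. Each camera call takes 0.05 s, during which the arm holds its last target. There are 200 camera calls.

## Working session

There is one attempt and no reset: what is moved stays moved. The work goes in short steps, each a Python script; the robot and the scene stay as the last script left them, time stands still between calls to the robot, and variables do not carry over. Pictures are saved under pics/ and viewed, at most 13 in all, crops included, and the job is handed in when it is done.

```bash
mkdir -p pics; ls; cat > h.py <<'E'
import numpy as np,cv2
from cell import ctrl,camera
def save(c,n): cv2.imwrite('pics/'+n,c['frame'][:,:,::-1])
def cloud(c):
    K=c['intrinsics'];R=cv2.Rodrigues(np.array(c['rvec'],float))[0];t=np.array(c['tvec'],float).ravel()
    v,u=np.mgrid[:400,:640];z=c['range_z'].astype(float)
    P=np.stack([(u-K[0,2])/K[0,0]*z,(v-K[1,2])/K[1,1]*z,z],-1)
    W=(P-t)@R
    W[z==0]=np.nan
    return W
E
python3 - <<'E'
from h import *
for n in ('top','scene'):
    c=camera(n);save(c,n+'0.png');np.savez('pics/'+n+'0.npz',**c);W=cloud(c)
    print(n,np.nanmin(W.reshape(-1,3),0),np.nanmax(W.reshape(-1,3),0), (c['range_z']==0).mean(),c['intrinsics'][0])
E
```

```text
pics
top [ -94.13369482 -722.61982498 -770.23829716] [1818.50759238 1751.33129343  737.75363262] 0.00401171875 [381.13040817   0.         320.91756483]
scene [-433.6742661  -741.44197847 -780.27838967] [2808.39215883  888.52543663  732.68072688] 0.00415625 [516.46608596   0.         324.85545351]
```

View pics/top0.png

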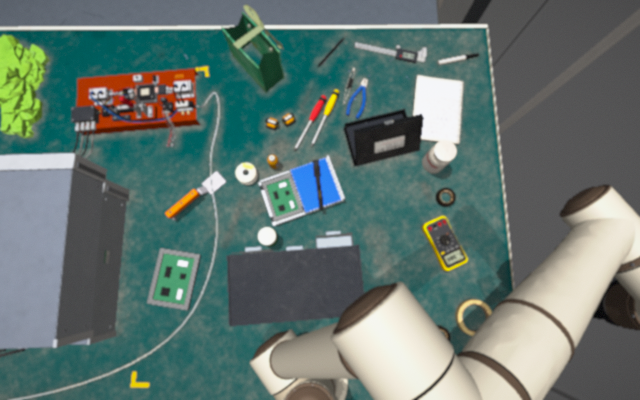

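View pics/scene0.png

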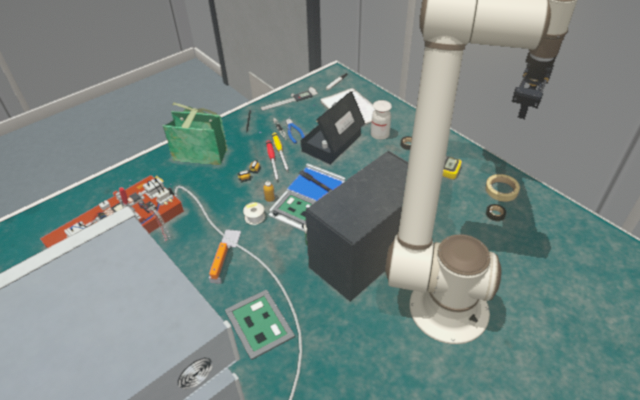

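Top view: jig around (302,190), with the carrier at (282,200) on its left, the blue bed on its right and the brush at (319,185). The lifter is at (195,195) with its blade at (213,183), the spool at (246,173), the jar at (267,236) and the flux bottle at (273,161). A tall dark box stands at (295,285).

```bash
cat > m.py <<'E'
from h import *
d=np.load('pics/top0.npz');W=cloud(d);f=d['frame'];hsv=cv2.cvtColor(f,cv2.COLOR_RGB2HSV)
v,u=np.mgrid[:400,:640]
def reg(u0,u1,v0,v1): return (u>=u0)&(u<=u1)&(v>=v0)&(v<=v1)
def rep(n,m):
    p=W[m&np.isfinite(W[...,2])];q=p[:,:2].astype(np.float32)
    r=cv2.minAreaRect(q);print(n,len(p),'med',np.median(p,0).round(1),'z5,95',np.percentile(p[:,2],[5,95]).round(1),'rect c',np.round(r[0],1),'size',np.round(r[1],1),'ang',round(r[2],1));print('   box',cv2.boxPoints(r).round(0).tolist())
    return p
H,S,V=[hsv[...,i].astype(int) for i in range(3)]
J=reg(255,350,150,228)
rep('blue',J&(H>100)&(H<125)&(S>150)&(V>120))
rep('brush',reg(308,330,155,216)&(V<90)&(W[...,2]>30))
rep('jig',J&(W[...,2]>12)&(W[...,2]<48)&~reg(255,283,150,170))
rep('carrier',reg(258,306,170,222)&(H>40)&(H<90)&(W[...,2]>22)&(W[...,2]<34))
rep('handle',reg(160,215,170,222)&(H<20)&(S>150))
rep('blade',reg(198,226,168,198)&(S<70)&(W[...,2]<15))
rep('spool',reg(232,260,158,188)&(S<60)&(W[...,2]>20))
rep('jar',reg(255,279,225,248)&(W[...,2]>60))
rep('flux',reg(264,283,150,168)&(W[...,2]>50))
rep('box',reg(225,365,230,330)&(W[...,2]>50))
rep('solv',reg(422,460,138,175)&(W[...,2]>80)&(S<80))
rep('tape',reg(434,458,185,208)&(W[...,2]>10))
i=cv2.resize(f[140:260,150:350],(800,480),interpolation=cv2.INTER_CUBIC);cv2.imwrite('pics/crop1.png',i[:,:,::-1])
E
python3 m.py
```

```text
blue 1405 med [551.3  -7.9  31.4] z5,95 [27.9 36.6] rect c [552.9 -13.1] size [134.2 107.9] ang 19.6
   box [[472.0, 15.0], [508.0, -86.0], [634.0, -41.0], [598.0, 60.0]]
brush 132 med [562.8 -22.7  40.8] z5,95 [35.8 44.3] rect c [550.9 -22.7] size [153.5  12.7] ang 6.4
   box [[474.0, -25.0], [475.0, -38.0], [628.0, -20.0], [626.0, -8.0]]
jig 3383 med [535.8  24.7  29.2] z5,95 [20.8 40.2] rect c [546.9   2.9] size [166.6 291.9] ang 14.0
   box [[431.0, 124.0], [501.0, -159.0], [663.0, -118.0], [592.0, 165.0]]
carrier 843 med [517.   84.   25.4] z5,95 [22.7 29.3] rect c [516.7  83.4] size [121.2  86. ] ang 21.0
   box [[445.0, 102.0], [476.0, 22.0], [589.0, 65.0], [558.0, 145.0]]
handle 274 med [496.5 372.6  44.6] z5,95 [ 4.5 49.3] rect c [502.1 381.5] size [ 39.2 113.6] ang 41.1
   box [[450.0, 411.0], [525.0, 326.0], [554.0, 352.0], [480.0, 437.0]]
blade 520 med [568.4 298.1   3. ] z5,95 [-0.9  8.2] rect c [567.2 299.7] size [95.9 86.8] ang 1.2
   box [[518.0, 342.0], [520.0, 255.0], [616.0, 257.0], [614.0, 344.0]]
spool 251 med [585.5 196.8  33.2] z5,95 [28.9 36.9] rect c [587.6 1
[... 275 characters left out ...]
 82 med [621.3 111.5  56.9] z5,95 [51.4 69.7] rect c [623.6 112.8] size [27.9 29.2] ang 40.3
   box [[603.0, 115.0], [622.0, 93.0], [644.0, 111.0], [625.0, 133.0]]
box 11036 med [269.7  24.1 236.7] z5,95 [105.6 704.5] rect c [283.6  33.8] size [318.5 254.5] ang 87.4
   box [[149.0, -119.0], [404.0, -131.0], [418.0, 187.0], [164.0, 199.0]]
solv 516 med [ 620.3 -367.8  120.5] z5,95 [ 84.8 124.6] rect c [ 623.1 -372.1] size [62.9 61.4] ang 86.8
   box [[591.0, -402.0], [652.0, -405.0], [656.0, -342.0], [594.0, -339.0]]
tape 205 med [ 514.7 -400.7   17.2] z5,95 [12.7 20.7] rect c [ 515.5 -401.4] size [54.2 56.1] ang 74.7
   box [[481.0, -420.0], [535.0, -435.0], [550.0, -383.0], [496.0, -368.0]]
```

View pics/crop1.png

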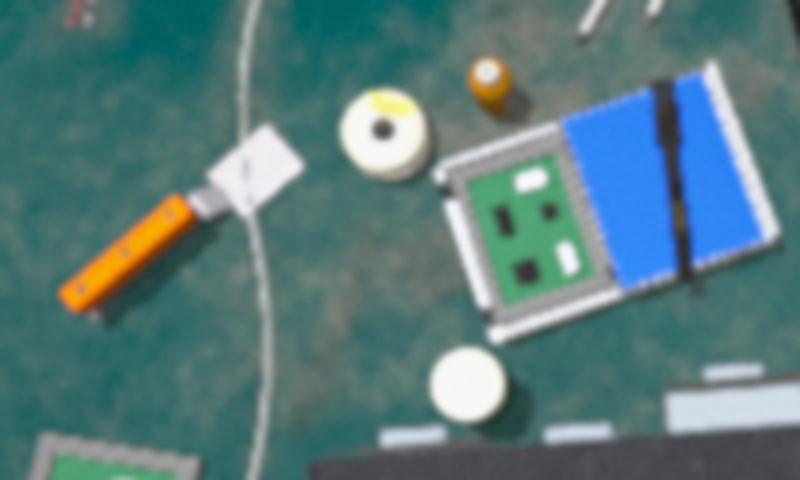

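```bash
cat >> h.py <<'E'
def rays(c,uv,z):
    K=np.array(c['intrinsics'],float);R=cv2.Rodrigues(np.array(c['rvec'],float))[0];t=np.array(c['tvec'],float).ravel()
    uv=np.asarray(uv,float).reshape(-1,2);d=np.c_[(uv-K[:2,2])/[K[0,0],K[1,1]],np.ones(len(uv))]@R
    o=-R.T@t
    return (o+d*((z-o[2])/d[:,2])[:,None])[:,:2]
def rect(c,mask,z,name=''):
    n,l,s,_=cv2.connectedComponentsWithStats(mask.astype(np.uint8))
    v,u=np.nonzero(mask);q=rays(c,np.c_[u,v],z).astype(np.float32)
    r=cv2.minAreaRect(q);mu=q.mean(0)
    print(name,len(q),'mean',mu.round(1),'rc',np.round(r[0],1),'sz',np.round(r[1],1),'ang',round(r[2],1),'box',cv2.boxPoints(r).round(0).tolist())
    return q,r
E
cat > m2.py <<'E'
from h import *
d=dict(np.load('pics/top0.npz'));W=cloud(d);f=d['frame'];hsv=cv2.cvtColor(f,cv2.COLOR_RGB2HSV)
v,u=np.mgrid[:400,:640];H,S,V=[hsv[...,i].astype(int) for i in range(3)]
reg=lambda a,b,c,e:(u>=a)&(u<=b)&(v>=c)&(v<=e)
rect(d,reg(258,350,150,228)&(H>100)&(H<125)&(S>150)&(V>120),32,'blue')
rect(d,reg(258,306,170,222)&(H>40)&(H<90)&(S>90)&(V>80)&(W[...,2]>18),28,'green')
rect(d,reg(308,330,155,216)&(V<90),42,'brush')
rect(d,reg(160,200,185,222)&(H<18)&(S>170)&(V>150),47,'handle')
rect(d,reg(202,227,168,196)&(S<60)&(V>190)&(W[...,2]<20),4,'blade')
rect(d,reg(234,258,160,188)&(S<60)&(V>150),34,'spool')
rect(d,reg(255,279,225,248)&(S<60)&(V>150),72,'jar')
B=W[260:320,235:355].reshape(-1,3);print('box',np.nanpercentile(B,[2,50,98],axis=0).round(0).tolist())
C=W[170:330,0:128].reshape(-1,3);C=C[C[:,2]>60];print('cab',np.nanpercentile(C,[1,50,99],axis=0).round(0).tolist())
print(cv2.Rodrigues(np.array(ctrl.current_tool_rot()))[0].round(2).tolist())
E
python3 m2.py
```

```text
blue 1411 mean [551.3 -12.8] rc [552.9 -13.1] sz [132.4 107.8] ang 19.6 box [[472.0, 16.0], [509.0, -86.0], [633.0, -42.0], [597.0, 60.0]]
green 531 mean [516.1  86.6] rc [517.2  84. ] sz [94.6 65.3] ang 18.7 box [[462.0, 100.0], [483.0, 38.0], [572.0, 68.0], [552.0, 130.0]]
brush 177 mean [535.3 -23.9] rc [542.  -31.7] sz [ 59.1 163. ] ang 85.6 box [[458.0, -55.0], [621.0, -67.0], [625.0, -8.0], [463.0, 4.0]]
handle 144 mean [495.1 372.1] rc [497.1 371.5] sz [ 21.1 106.2] ang 41.9 box [[454.0, 404.0], [525.0, 325.0], [540.0, 339.0], [469.0, 418.0]]
blade 281 mean [568.6 294.9] rc [568.6 294.9] sz [45.2 59.3] ang 43.7 box [[532.0, 301.0], [573.0, 258.0], [605.0, 289.0], [564.0, 332.0]]
spool 329 mean [587.  192.9] rc [588.8 189. ] sz [69.7 67.4] ang 89.6 box [[555.0, 154.0], [622.0, 154.0], [623.0, 224.0], [555.0, 224.0]]
jar 315 mean [397.4 123.2] rc [396.1 125.1] sz [63.1 55.1] ang 0.9 box [[364.0, 152.0], [365.0, 97.0], [428.0, 98.0], [427.0, 153.0]]
box [[196.0, -97.0, 233.0], [258.0, 33.0, 237.0], [323.0, 163.0, 692.0]]
cab [[177.0, 523.0, 66.0], [356.0, 546.0, 299.0], [534.0, 673.0, 304.0]]
[[-0.93, -0.37, -0.0], [-0.37, 0.93, 0.0], [0.0, 0.0, -1.0]]
```

```bash
cat >> h.py <<'E'
def down(yaw,flip=False):
    """tool x along -(cos,sin) of yaw (deg), pointing down"""
    a=np.radians(yaw+(180 if flip else 0));X=np.array([-np.cos(a),-np.sin(a),0]);Z=np.array([0,0,-1.])
    return cv2.Rodrigues(np.column_stack([X,np.cross(Z,X),Z]))[0].ravel()
E
python3 - <<'E'
from h import *
ctrl.move_to([540,-24,260],down(6.4));print(ctrl.current_t(),ctrl.current_joint_pos())
c=camera('wrist');save(c,'w1.png');np.savez('pics/w1.npz',**c)
E
```

```text
2.375 [ 2.54572715e-01  2.20431574e-01 -1.51860012e-01  1.10438777e-04
 -1.19863391e+00 -1.71464713e+00]
```

View pics/w1.png

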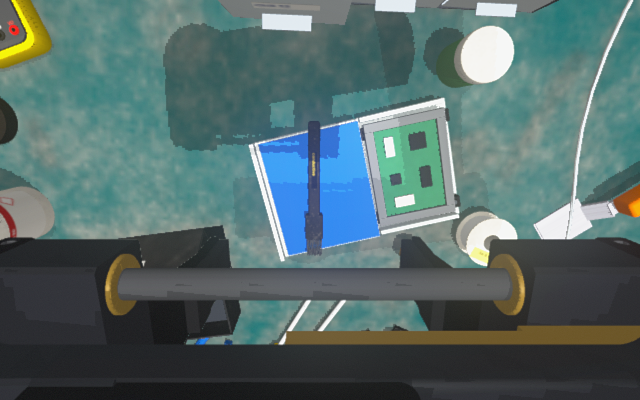

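The wrist view shows the whole jig: bed at (313,190), brush from (314,122) to (313,252) with the head at the bottom, and carrier at (410,165). The jar is at (485,55) and the spool at (487,240).

```bash
cat > m3.py <<'E'
from h import *
d=dict(np.load('pics/w1.npz'));f=d['frame'];hsv=cv2.cvtColor(f,cv2.COLOR_RGB2HSV);W=cloud(d)
v,u=np.mgrid[:400,:640];H,S,V=[hsv[...,i].astype(int) for i in range(3)]
reg=lambda a,b,c,e:(u>=a)&(u<=b)&(v>=c)&(v<=e)
J=reg(245,465,95,262)
rect(d,J&(H>100)&(H<125)&(S>150)&(V>100),32,'blue')
rect(d,reg(360,460,105,232)&(H>50)&(H<80)&(S>90)&(W[...,2]>20),28,'green')
g=reg(355,452,103,236)&(S<40)&(V>85)&(V<190)&(W[...,2]>22); g=cv2.morphologyEx(g.astype(np.uint8),cv2.MORPH_OPEN,np.ones((3,3)))>0
rect(d,g,28,'frame')
b=reg(298,328,118,255)&(V<90); b=cv2.morphologyEx(b.astype(np.uint8),cv2.MORPH_OPEN,np.ones((3,3)))>0
rect(d,b,42,'brush')
rect(d,b&reg(300,328,150,205),42,'brushhandle')
rect(d,reg(455,518,22,85)&(S<40)&(V>190),72,'jar')
rect(d,reg(465,520,210,268)&(S<60)&(V>150),34,'spool')
rect(d,reg(530,600,190,242)&(S<50)&(V>170)&(W[...,2]<20),4,'blade')
for uu,vv in ((290,160),(410,180),(370,170)): print(W[vv-2:vv+3,uu-2:uu+3,2].mean().round(1))
print('eef',ctrl.current_eef_pos())
E
python3 m3.py
```

```text
blue 9693 mean [549.4 -15.7] rc [553.7 -16.2] sz [134.5 110.2] ang 19.5 box [[472.0, 13.0], [509.0, -91.0], [636.0, -46.0], [599.0, 58.0]]
green 4085 mean [516.1  81.6] rc [517.7  81.4] sz [98.1 68.2] ang 18.5 box [[460.0, 98.0], [482.0, 33.0], [575.0, 65.0], [553.0, 129.0]]
frame 2306 mean [519.6  94.4] rc [517.8  81.7] sz [119.9  88.4] ang 18.0 box [[447.0, 105.0], [474.0, 21.0], [588.0, 58.0], [561.0, 142.0]]
brush 24 mean [478.4 -32.9] rc [478.4 -32.9] sz [2.  7.4] ang 6.4 box [[477.0, -29.0], [478.0, -37.0], [480.0, -36.0], [479.0, -29.0]]
brushhandle 0 mean [nan nan] rc [0. 0.] sz [0. 0.] ang 0.0 box [[0.0, 0.0], [0.0, 0.0], [0.0, 0.0], [0.0, 0.0]]
jar 2369 mean [399.5 119.1] rc [399.9 119.1] sz [47.8 48.1] ang 6.4 box [[374.0, 140.0], [379.0, 93.0], [426.0, 98.0], [421.0, 146.0]]
spool 1471 mean [580.1 180.3] rc [587.6 189. ] sz [69.3 60.6] ang 12.9 box [[547.0, 211.0], [561.0, 152.0], [628.0, 167.0], [615.0, 226.0]]
blade 1668 mean [562.7 296. ] rc [561.5 296.6] sz [55.1 77.2] ang 52.8 box [[514.0, 298.0], [576.0, 251.0], [609.0, 295.0], [547.0, 342.0]]
31.0
23.7
19.0
eef [539.98283529 -24.70172997 259.93083214]h.py:19: RuntimeWarning: Mean of empty slice.
  r=cv2.minAreaRect(q);mu=q.mean(0)
  ret = um.true_divide(
```

```bash
cat > m4.py <<'E'
from h import *
d=dict(np.load('pics/w1.npz'));f=d['frame'].astype(int)
v,u=np.mgrid[:400,:640]
b=(u>=298)&(u<=330)&(v>=110)&(v<=258)&(f.sum(2)<230)&(f[...,2]<130)
n,l,s,_=cv2.connectedComponentsWithStats(b.astype(np.uint8));k=1+np.argmax(s[1:,4]);print(s[k])
q,r=rect(d,l==k,42,'brush')
P=rays(d,[(314,122),(313,252)],42);print(P)
for vv in (140,155,170,185,200): print(vv,np.nonzero(l[vv]==k)[0][[0,-1]])
E
python3 m4.py
```

```text
[308 121  12  41 345]
brush 345 mean [493.4 -31. ] rc [498.3 -30.7] sz [42.1 11.8] ang 6.6 box [[477.0, -27.0], [478.0, -39.0], [520.0, -34.0], [519.0, -22.0]]
[[478.36483463 -32.40183232]
 [624.57514559 -17.23675985]]
140 [309 319]
155 [315 316]Traceback (most recent call last):
  File "m4.py", line 8, in <module>
    for vv in (140,155,170,185,200): print(vv,np.nonzero(l[vv]==k)[0][[0,-1]])
                                              ~~~~~~~~~~~~~~~~~~~~~~~^^^^^^^^
IndexError: index 0 is out of bounds for axis 0 with size 0
```

```bash
python3 - <<'E'
from h import *
o=down(6.2)
ctrl.gripper_to(45)
ctrl.move_l([541,-26,110],rate=250,frame=o)
ctrl.move_l([541,-26,41],rate=100)
ctrl.gripper_to(0);print('open',ctrl.current_opening(),ctrl.current_grip_force(),ctrl.current_force(),ctrl.current_t())
ctrl.move_l([541,-26,110],rate=150);print('open',ctrl.current_opening())
ctrl.move_l([500,-272,110],rate=300)
ctrl.move_l([500,-272,9.5],rate=120)
ctrl.gripper_to(45)
ctrl.move_l([500,-272,120],rate=250)
print(ctrl.current_t())
c=camera('wrist');save(c,'w2.png')
E
```

```text
open 12.429558166971468 29.999289214611053 [ 0.46561871 -0.609997    0.90550146] 5.6333
open 12.5522623365929
9.6417
```

View pics/w2.png

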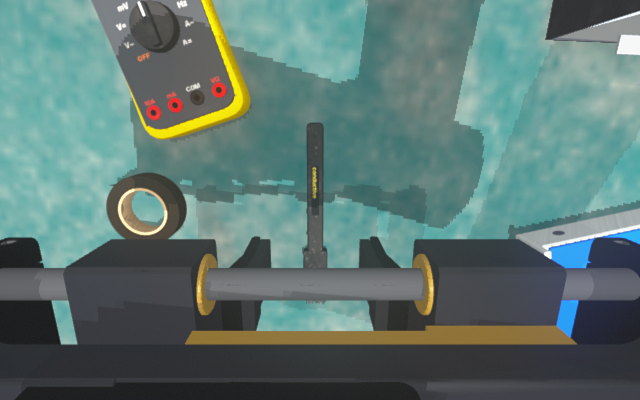

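The brush lies flat on the bench at (315,200), aligned as intended. Next I'll check whether the arm can reach every pose for the lifter and flip.

```bash
cat >> h.py <<'E'
O=np.array([533.6,39.5,0]);YAW=19.5
def rotx(f): return cv2.Rodrigues(np.array([f,0,0.]))[0]
def rotz(f): return cv2.Rodrigues(np.array([0,0,f*1.]))[0]
def pose(tip,phi,flip,yaw=None,org=None):
    """TCP pose for a lifter tip point (jig coords) and pitch phi deg"""
    RJ=rotz(np.radians(YAW if yaw is None else yaw));org=O if org is None else org
    L=RJ@rotx(np.radians(phi));s=-1 if flip else 1
    p=org+RJ@np.array(tip,float)+110*L[:,1]+21*L[:,2]
    return p,cv2.Rodrigues(np.column_stack([s*L[:,1],s*L[:,0],-L[:,2]]))[0].ravel()
def tippath(th,r=50,y0=2.):
    a=np.radians(th);c,s=np.cos(a),np.sin(a)
    B=np.array([max(8*s,y0),20]) if th<=90 else np.array([-12*c/s+8*s,20-8*c])
    T=B+r*np.array([c,s])-1.0*np.array([-s,c])
    return [0,T[0],T[1]]
G=np.array([514.4,353.]);LY=43.1
E
python3 - <<'E'
from h import *
for flip in (0,1):
    print('flip',flip)
    for n,(p,o) in [('pick',pose([0,-110,2],0,flip,LY,np.r_[G,0]))]+[('in%d'%y,pose([0,y,15],0,flip)) for y in (150,52)]+[('t%d/%d'%(t,f),pose(tippath(t),f,flip)) for t,f in ((30,25),(60,45),(90,60),(90,80),(105,60),(115,60),(115,90))]:
        q=ctrl.solve_ik(p,o);print(n,p.round(0),None if q is None else np.round(q,2))
E
```

```text
flip 0
pick [514. 353.  23.] [ 0.86  0.59 -0.23  0.   -0.75  3.03]
in150 [447. 285.  36.] [ 0.87  0.45 -0.46  0.   -0.66  2.61]
in52 [480. 192.  36.] [ 0.7   0.44 -0.49  0.   -0.64  2.79]
t30/25 [487. 170. 110.] [ 0.36  0.38 -0.22 -0.52 -1.02 -2.88]
t60/45 [502. 130. 155.] [ 0.08  0.46 -0.05 -0.77 -1.39 -2.61]
t90/60 [518.  83. 176.] [-0.1   0.57  0.08 -0.9  -1.66 -2.5 ]
t90/80 [531.  46. 182.] [-0.24  0.74  0.19 -1.09 -1.95 -2.44]
t105/60 [522.  73. 176.] [-0.11  0.58  0.09 -0.9  -1.67 -2.49]
t115/60 [524.  67. 175.] [-0.12  0.59  0.1  -0.89 -1.68 -2.49]
t115/90 [543.  13. 179.] [-0.31  0.85  0.26 -1.18 -2.1  -2.45]
flip 1
pick [514. 353.  23.] [ 0.86  0.59 -0.23  0.   -0.75 -0.11]
in150 [447. 285.  36.] [ 0.87  0.45 -0.46  0.   -0.66 -0.53]
in52 [480. 192.  36.] [ 0.7   0.44 -0.49  0.   -0.64 -0.36]
t30/25 [487. 170. 110.] [ 0.36  0.38 -0.22 -0.52 -1.02  0.27]
t60/45 [502. 130. 155.] [ 0.08  0.46 -0.05 -0.77 -1.39  0.53]
t90/60 [518.  83. 176.] [-0.1   0.57  0.08 -0.9  -1.66  0.64]
t90/80 [531.  46. 182.] [-0.24  0.74  0.19 -1.09 -1.95  0.7 ]
t105/60 [522.  73. 176.] [-0.11  0.58  0.09 -0.9  -1.67  0.65]
t115/60 [524.  67. 175.] [-0.12  0.59  0.1  -0.89 -1.68  0.65]
t115/90 [543.  13. 179.] [-0.31  0.85  0.26 -1.18 -2.1   0.69]
```

```bash
python3 - <<'E'
from h import *
p,o=pose([0,-110,2],0,1,LY,np.r_[G,0])
ctrl.gripper_to(60)
ctrl.move_to(p+[0,0,130],o)
ctrl.move_l(p+[0,0,0.5],rate=150)
ctrl.gripper_to(0);print('open',ctrl.current_opening(),ctrl.current_eef_pos(),ctrl.current_t())
ctrl.move_l(p+[0,0,80],rate=150)
f=np.array(ctrl.current_force());print('F',f)
p2,o2=pose([0,135,83],0,1)
ctrl.move_l(p2,rate=200,frame=o2);print(ctrl.current_t())
c=camera('top');save(c,'t2.png');np.savez('pics/t2.npz',**c)
c=camera('wrist');save(c,'w3.png');np.savez('pics/w3.npz',**c)
a=cv2.imread('pics/t2.png')[120:270,150:390];b=cv2.imread('pics/w3.png')
cv2.imwrite('pics/v3.png',np.vstack([cv2.resize(a,(480,300)),cv2.resize(b,(480,300))]))
E
```

```text
open 19.812812200303743 [514.58303507 353.2122459   23.62143508] 14.3083
F [ 0.03457492 -0.5346023  -1.5742736 ]
15.6583
```

View pics/v3.png

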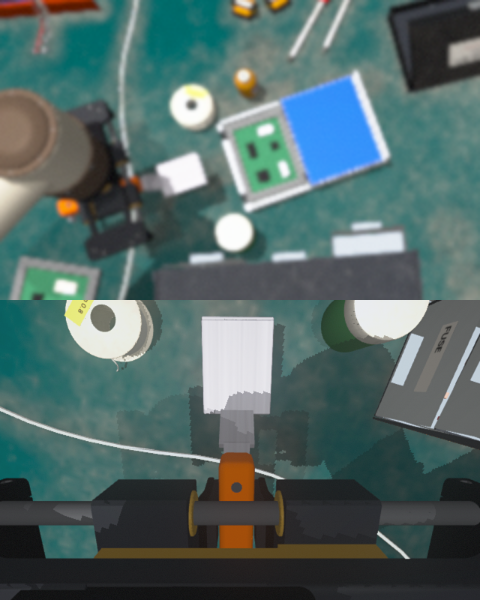

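Top half: lifter held, blade pointing straight at the pocket between spool and jar; bed empty. Bottom half: blade at (237,365), spool and jar on either side. I'll measure how the blade sits in the grip, and refit the jig now that the bed is bare.

```bash
python3 - <<'E'
from h import *
v,u=np.mgrid[:400,:640]
RJ=rotz(np.radians(YAW))
toj=lambda q:(np.c_[q,np.zeros(len(q))]-O)@RJ
d=dict(np.load('pics/w3.npz'));hsv=cv2.cvtColor(d['frame'],cv2.COLOR_RGB2HSV).astype(int)
m=(u>262)&(u<368)&(v>15)&(v<155)&(hsv[...,1]<45)&(hsv[...,2]>150)
q,r=rect(d,m,87,'blade w');b=toj(cv2.boxPoints(r));print(b.round(1).tolist())
d=dict(np.load('pics/t2.npz'));hsv=cv2.cvtColor(d['frame'],cv2.COLOR_RGB2HSV).astype(int)
m=(u>226)&(u<256)&(v>190)&(v<222)&(hsv[...,1]<45)&(hsv[...,2]>180)
q,r=rect(d,m,87,'blade t');print(toj(cv2.boxPoints(r)).round(1).tolist())
m=(u>258)&(u<350)&(v>150)&(v<228)&(hsv[...,0]>100)&(hsv[...,0]<125)&(hsv[...,1]>150)&(hsv[...,2]>120)
q,r=rect(d,m,32,'blue t');print(toj(cv2.boxPoints(r)).round(1).tolist())
print(ctrl.current_eef_pos(),pose([0,135,83],0,1)[0])
E
```

```text
blade w 11695 mean [480.2 192.6] rc [479.5 194.5] sz [43.5 57.7] ang 19.2 box [[449.0, 215.0], [468.0, 160.0], [510.0, 174.0], [491.0, 229.0]]
[[-20.8, 193.1, 0.0], [-21.1, 135.4, 0.0], [22.4, 135.2, 0.0], [22.7, 192.9, 0.0]]
blade t 330 mean [479.9 190.9] rc [478.  192.7] sz [47.7 59.9] ang 20.8 box [[445.0, 212.0], [466.0, 156.0], [511.0, 173.0], [490.0, 229.0]]
[[-25.8, 192.4, 0.0], [-24.4, 132.5, 0.0], [23.3, 133.6, 0.0], [21.9, 193.5, 0.0]]
blue t 1550 mean [552.6 -14. ] rc [552.9 -13.8] sz [132.1 107.1] ang 18.7 box [[473.0, 16.0], [508.0, -86.0], [633.0, -43.0], [598.0, 58.0]]
[[-64.9, -2.3, 0.0], [-66.3, -109.4, 0.0], [65.8, -111.1, 0.0], [67.2, -4.0, 0.0]]
[452.65623612 271.4778273  103.71883962] [451.81731949 270.44716532 104.        ]
```

```bash
python3 - <<'E'
from h import *
p,o=pose([0,135,15.5],0,1);ctrl.move_l(p,rate=120)
f0=np.array(ctrl.current_force());print('F0',f0.round(2))
for y in (108,95,80,65,52):
    p,_=pose([0,y,15.5],0,1);ctrl.move_l(p,rate=80)
    f=np.array(ctrl.current_force())-f0;print(y,f.round(2),np.array(ctrl.current_eef_pos()).round(1))
    if np.linalg.norm(f)>6: print('STOP');break
print(ctrl.current_t(),ctrl.current_opening())
c=camera('scene');save(c,'s2.png')
cv2.imwrite('pics/s2c.png',cv2.resize(cv2.imread('pics/s2.png')[130:290,200:420],(770,560)))
E
```

```text
F0 [ 0.36 -0.6  -1.17]
108 [ 0.28  0.49 -0.6 ] [461.2 244.4  36.8]
95 [0.16 0.27 0.3 ] [465.2 232.2  36.4]
80 [-0.32  0.82  0.1 ] [470.3 218.   36.4]
65 [-0.53  0.57 -0.03] [475.3 203.9  36.5]
52 [0.23 1.01 0.02] [479.6 191.7  36.5]
18.2417 19.667838326310818
```

View pics/s2c.png

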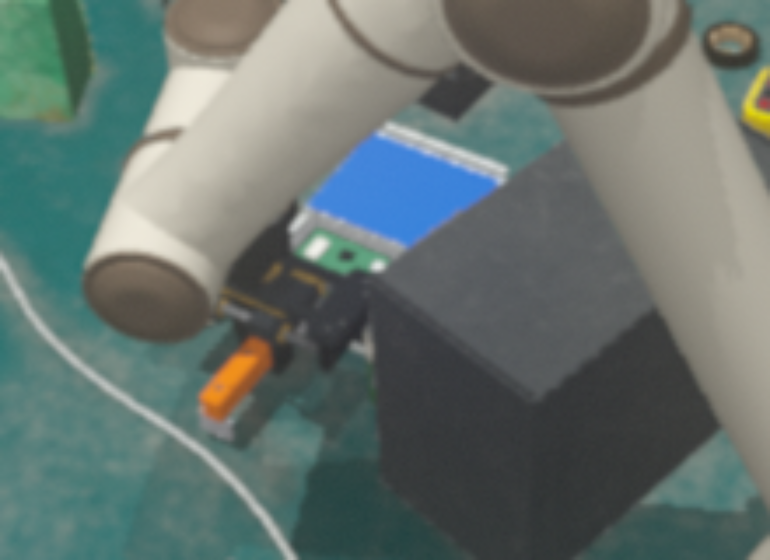

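Blade is fully in, with no insertion force above about 1 N. Now I'll tilt in steps.

```bash
cat >> h.py <<'E'
def phi(th): return 0.9*th if th<40 else 36+0.45*(th-40)
E
python3 - <<'E'
from h import *
for th in (4,10,18,26,34,42,50,58,66,74):
    p,o=pose(tippath(th),phi(th),1);ctrl.move_l(p,rate=60,frame=o)
    print(th,np.array(ctrl.current_force()).round(2),round(ctrl.current_opening(),1))
print(ctrl.current_t())
c=camera('top');save(c,'t3.png');np.savez('pics/t3.npz',**c);s=camera('scene');save(s,'s3.png')
a=cv2.imread('pics/t3.png')[130:250,200:380];b=cv2.imread('pics/s3.png')[100:300,180:480]
cv2.imwrite('pics/v4.png',np.vstack([cv2.resize(a,(420,280)),cv2.resize(b,(420,280))]))
E
```

```text
4 [-0.2   0.24 -2.28] 19.9
10 [-0.9 -0.8 -1.9] 19.8
18 [-0.62  0.15 -2.87] 19.6
26 [-0.71  0.76 -1.13] 19.7
34 [-0.16 -0.23 -2.3 ] 19.7
42 [-0.44  0.9  -2.09] 19.6
50 [-0.03  0.06 -1.46] 20.2
58 [-0.91  0.66 -2.11] 19.7
66 [ 0.02  0.44 -1.81] 19.3
74 [ 0.28  0.77 -1.7 ] 20.1
22.525
```

View pics/v4.png

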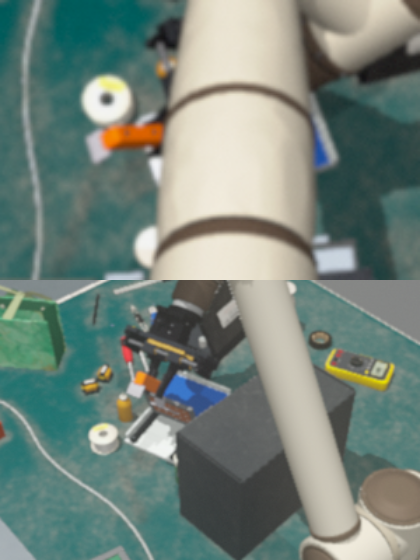

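Scene view: the carrier is tilted well up, with its brown solder side facing the pocket at (185,408). The blade is behind it and the bystanders haven't moved. Now I'll push it past vertical.

```bash
python3 - <<'E'
from h import *
for th in (82,90,95,100,105,110,115,120):
    p,o=pose(tippath(th),phi(th),1);ctrl.move_l(p,rate=40,frame=o)
    print(th,np.array(ctrl.current_force()).round(2))
ctrl.sleep(0.6);print(ctrl.current_t())
s=camera('scene');save(s,'s4.png')
cv2.imwrite('pics/v5.png',cv2.resize(s['frame'][100:300,180:480,::-1],(750,500)))
E
```

```text
82 [-0.84  0.   -1.98]
90 [ 0.67  0.04 -1.34]
95 [ 1.29 -0.56 -0.79]
100 [-0.46 -0.06 -1.99]
105 [ 0.76  0.18 -0.57]
110 [-0.73 -0.99 -0.63]
115 [-0.75 -0.08 -0.78]
120 [ 0.46  0.7  -0.57]
26.2417
```

View pics/v5.png

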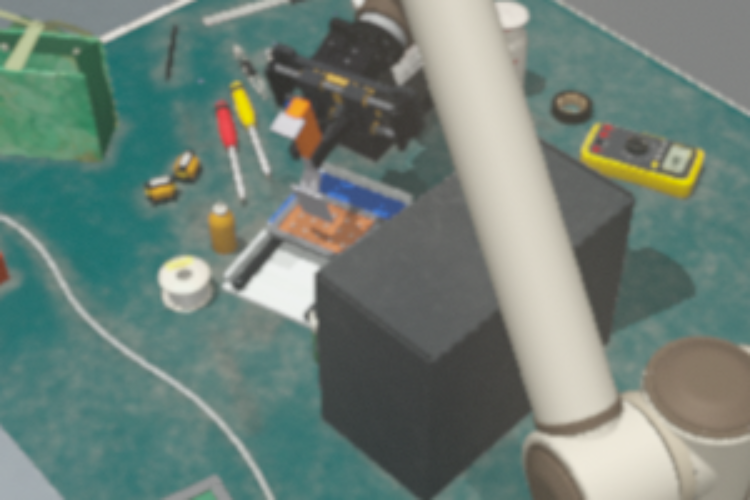

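The carrier lies on the bed, copper side up, at (325,222). Now I'll back off upwards and lay the lifter down where it came from.

```bash
python3 - <<'E'
from h import *
t=np.array(tippath(120));ph=phi(120)
p,o=pose(t+[0,5,70],ph,1);ctrl.move_l(p,rate=120,frame=o)
p,o=pose([0,90,140],ph/2,1);ctrl.move_l(p,rate=150,frame=o)
p,o=pose([0,150,110],0,1);ctrl.move_l(p,rate=150,frame=o)
p,o=pose([0,-110,2],0,1,LY,np.r_[G,0])
ctrl.move_l(p+[0,0,90],rate=200,frame=o)
ctrl.move_l(p+[0,0,8],rate=120);f0=np.array(ctrl.current_force())
ctrl.move_l(p+[0,0,1],rate=30);print((np.array(ctrl.current_force())-f0).round(2))
ctrl.gripper_to(60)
ctrl.move_l(p+[0,0,120],rate=150)
ctrl.move_to([500,-150,330],down(10));print(ctrl.current_t())
c=camera('top');save(c,'t6.png');np.savez('pics/t6.npz',**c)
c2=camera('wrist');save(c2,'w6.png')
a=cv2.imread('pics/t6.png')[120:320,150:470];b=cv2.imread('pics/w6.png')
cv2.imwrite('pics/v6.png',np.vstack([cv2.resize(a,(480,300)),cv2.resize(b,(480,300))]))
E
```

```text
[-0.07  0.2   0.62]
34.9417
```

View pics/v6.png

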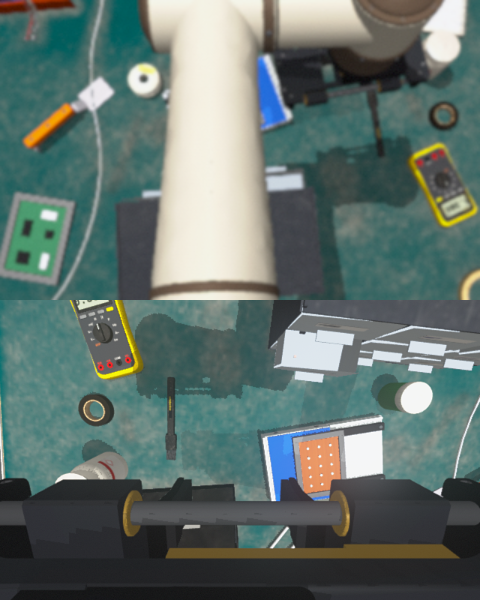

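The carrier is copper side up on the bed at about (318,462) in the wrist half. The lifter is on the bench, the brush is clear, and the bystanders stand in place. One numeric check, then hand-in if it passes.

```bash
python3 - <<'E'
from h import *
v,u=np.mgrid[:400,:640];RJ=rotz(np.radians(YAW))
toj=lambda q:((np.c_[q,np.zeros(len(q))]-O)@RJ)[:,:2]
c=camera('wrist');h=cv2.cvtColor(c['frame'],cv2.COLOR_RGB2HSV).astype(int);W=cloud(c)
m=(u>380)&(u<470)&(v>165)&(v<270)&(h[...,0]<20)&(h[...,1]>90)
q,r=rect(c,m,40,'copper');j=toj(q);print('jig',toj(np.float32([r[0]])),'z by y-quartile',[W[m][(j[:,1]>=a)&(j[:,1]<=b),2].mean().round(1) for a,b in zip(np.quantile(j[:,1],[0,.25,.5,.75]),np.quantile(j[:,1],[.25,.5,.75,1]))])
d=dict(np.load('pics/t6.npz'));h=cv2.cvtColor(d['frame'],cv2.COLOR_RGB2HSV).astype(int)
rect(d,(u>160)&(u<200)&(v>185)&(v<222)&(h[...,0]<18)&(h[...,1]>170)&(h[...,2]>150),47,'handle')
rect(d,(u>202)&(u<227)&(v>168)&(v<196)&(h[...,1]<60)&(h[...,2]>190),4,'blade')
E
```

```text
copper 3457 mean [542.5  13.5] rc [555.6  18.4] sz [133.1  74.6] ang 23.6 box [[480.0, 26.0], [510.0, -42.0], [632.0, 11.0], [602.0, 79.0]]
jig [[ 13.69384522 -27.24832643]] z by y-quartile [np.float64(nan), np.float64(nan), np.float64(nan), np.float64(nan)]
handle 143 mean [494.3 370.2] rc [495.7 369.9] sz [ 20.8 105.8] ang 42.7 box [[452.0, 402.0], [524.0, 324.0], [539.0, 338.0], [467.0, 416.0]]
blade 275 mean [568.5 294.1] rc [568.7 293.5] sz [44.8 57.2] ang 45.5 box [[533.0, 298.0], [573.0, 258.0], [605.0, 289.0], [564.0, 330.0]]
```

The lifter is good. The copper rectangle is 133 mm, too long to be the board alone, so I'll measure again from the pose that saw the whole jig.

```bash
python3 - <<'E'
from h import *
ctrl.move_to([540,-24,270],down(6.4))
v,u=np.mgrid[:400,:640];RJ=rotz(np.radians(YAW))
toj=lambda q:((np.c_[q,np.zeros(len(q))]-O)@RJ)[:,:2]
c=camera('wrist');save(c,'w7.png');h=cv2.cvtColor(c['frame'],cv2.COLOR_RGB2HSV).astype(int);W=cloud(c)
m=(u>250)&(u<450)&(v>95)&(v<258)&(h[...,0]<20)&(h[...,1]>90)
n,l,s,_=cv2.connectedComponentsWithStats(cv2.morphologyEx(m.astype(np.uint8),cv2.MORPH_CLOSE,np.ones((5,5))))
m=l==1+np.argmax(s[1:,4])
q,r=rect(c,m,40,'copper');j=toj(q);print('jig',toj(np.float32([r[0]])))
z=W[m][:,2];ok=np.isfinite(z);A=np.c_[j,np.ones(len(j))]
k=np.linalg.lstsq(A[ok],z[ok],rcond=None)[0];print('plane slopes',k[:2].round(3),'z mean',z[ok].mean().round(1))
cv2.imwrite('pics/v7.png',cv2.resize(c['frame'][80:270,220:480,::-1],(780,570)))
print(ctrl.current_t())
E
```

```text
copper 5228 mean [540.4  12.8] rc [541.9  13.1] sz [99.1 69.6] ang 19.6 box [[484.0, 29.0], [507.0, -36.0], [600.0, -3.0], [577.0, 63.0]]
jig [[ -0.95061033 -27.64226016]]
plane slopes [ 0.    -0.003] z mean 36.1
35.775
```

View pics/v7.png

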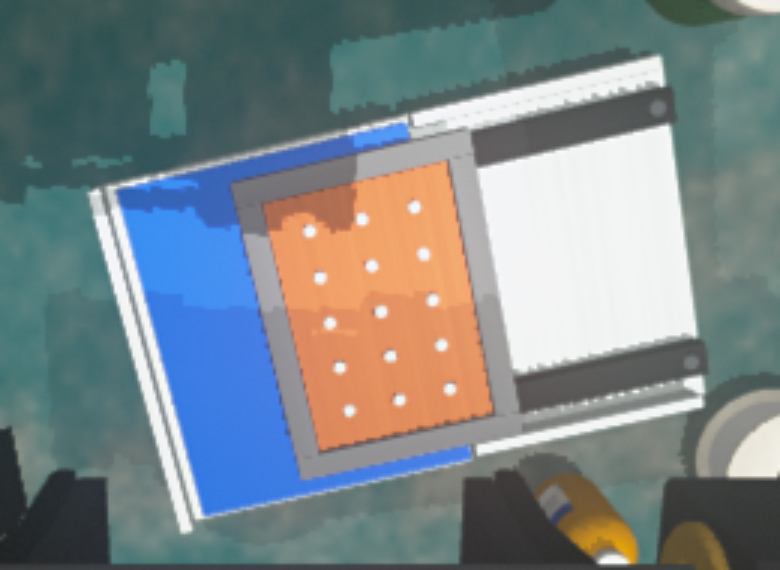

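The carrier lies flat: slopes are about 0, it's square to the jig, and its centre is at jig (-1, -27) mm. Measured against the bed edges in the picture, y comes out near -26 mm. Both are inside the -20 to -85 limits, and nothing is touching, so I'm handing in.

```bash
python3 -c "
from h import *
print(ctrl.current_force());print(ctrl.hand_in(),ctrl.current_t())"
```

```text
[ 0.22711224  0.36079262 -0.09974192]
the job is handed in; nothing more can be done
the job is handed in; nothing more can be done
```

The job is handed in at about 36 s, result not reported back: the carrier lies flat, solder side up and square on the landing bed (centre about 27 mm past the step), the brush and lifter are on the bench clear of the jig, and the bystanders looked unmoved in the pictures.

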